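# Line a 24-pin transfer tool up over a culture plate and hold it there

## Robot

A 6-joint arm with a two-finger parallel gripper is mounted at the origin on the work surface. World frame = base frame: x ahead of the robot, y to its left, z up, the work surface at z = 0. Lengths are in m, angles in rad, forces in N, time in s.
With the tool pointing down it reaches from about 0.35 to 0.975 m from the base axis. Payload 4.9 kg.
Tool frame: the origin (TCP) lies on the centre line of the jaws, within the pads' length; the fingertips stand ctrl.nose_length ahead of it and the grasp point (between the pads) lies 2 mm behind it (ctrl.nose_length is the distance from the TCP to the fingertips, in m); z points along the fingers, y is the direction in which the jaws open and shut (so a half turn about z gives the same grasp; the last joint's range is limited). The gripper opens to 85 mm and grips with 20 to 120 N. Pads are 22 mm wide; open, the fingers measure 114 mm over their backs; the gripper's body (76 mm by 85 mm) begins 54 mm behind the grasp point. The pads swing forward as they close: fully open they stand 13 mm farther back than shut.
Start: joints at [1.085, 0.053, 1.613, -0, 1.476, -0.119], TCP at [0.224, 0.583, 0.248] pointing down, gripper open.
Joint ranges: [-3.01, 3.01], [-1.01, 2.22], [0.06, 2.58], [-1.02, 4.17], [0.09, 2.62], [-3.14, 3.14]. Speed limits (rad/s): [2.57, 2.57, 3.14, 3.14, 3.14, 3.14].

## Interface

Orientations are given as a rotation vector (axis times angle).
In Python, from station import sensors, get_image, order, ctrl gives the robot as it stands.
- The arm moves only by the tool move_arm, never from a script. Its argument "increments" is a list of rows, each a list of 5 numbers: the shift along the tool's x, y, z in cm, then the turn about the tool's z in degrees, then the finger opening in cm, from 0 to 8.54. In form: [[dx, dy, dz, twist, gripper], ...]. A call has 1 to 5 rows; each row is the pose to reach, as a shift and turn from the pose commanded when the call began, along the tool's axes at that moment; what a row does not reach only later rows make up. A row lasts 1/8 s, in which the tool goes at most 62.5 mm and 10.7 degrees, less where a joint would pass 70% of its speed; a pose out of reach is approached as far as the arm can. A call with a gripper value outside its range is refused whole. The fingers move at their own pace and stop on an object; "newtons" is the grip in N (left out, the last holds). Time passes only in rows, so rows that repeat a pose let the fingers close. It gives the time, the measured TCP pose, the force and the opening at its end, in the units of the state.
- sensors.get_obs(): the state, without advancing time (a new reading comes with each control period).
- get_image(name): name is "scene" or "top" or "wrist"; returns a dict with "image" (480x640x3 uint8, red, green, blue), "K" (3x3 intrinsics, pixels), "D" ([k1, k2, p1, p2, k3] as OpenCV has them; the pictures are not rectified), "R" (3x3) and "t" (3): a world point X has camera coordinates R X + t. Camera axes: x right, y down, z forward; pixel columns grow to the right and rows downward; lengths in m; the calibration is good to about 2 mm. A picture is of the moment at which its call begins. There is no depth.
- order.finish_job(): hands the job in, once; it reports no verdict.
The state is a dict: "t": time; "q": joint angles; "dq": joint speeds; "effort": joint torques, N m; "tool_pos": TCP position; "tool_rot": TCP orientation; "contact_force": force on the tool from outside, world axes, zero at the start; "wrist_torque": the same for the moment, N m; "opening": finger opening in m.
Only numpy, scipy, OpenCV 4.12 (cv2) and the standard library are available. Lean on these libraries where they do the work, as an engineer would, in place of code of your own. Each camera call takes 0.05 s, during which the arm holds its last target.

## Task

Slide the black 24-well culture plate along the warming stage until it lies squarely on the lit glass window; the cells in it have settled, so keep it flat on the stage and do not pick it up. Then lift the blue-handled pin tool out of its rest by the handle, carry it clear of the bottles, rack and box that stand between without disturbing them, and bring it level over the plate, each of its 24 pins pointing into the middle of its own well and the tips about a centimetre above the plate, never touching it. Finish like that, still holding the tool hovering in place, so that I can check the pins before we dip.

Things in the scene. Friction and masses are not known exactly. Their poses are not given: they have to be found in the camera images.
- warm_stage: fixed warming stage on the bench: flat silver bed 330 mm (its x) by 200 mm (its y), top surface 22 mm above the bench; a cream control strip, 30 mm high, runs across its far end from 166 to 211 mm along +x. Origin under the bed's centre, at bench height; its x points roughly away from the robot. It stands to the left or to the right of the row of bottles, the tool rest on the other side; it may be yawed a little
- window (a point): centre of the lit white glass window, flush with the bed's top: 102 mm along the stage's x by 144 mm along its y, inside a thin black border; 70 mm from the stage's centre towards +x. Same axes as the stage. The plate belongs centred on it with its long side along y (either way round)
- plate: black-walled 24-well culture plate, 85.4 mm (its x) by 127.6 mm (its y) by 20 mm high, loose, about 90 g, lying near the robot's end of the bed, up to about 8 degrees askew. Slides easily; its upright sides can be pushed with the fingertips (too wide to be grasped across). Origin at the centre of its underside, z up. 4 by 6 round wells, 15.6 mm wide, 19.3 mm apart, open at the top
- well_a (a point): mouth centre of one corner well, at plate x -28.95, y -48.25, z +20 mm (the plate's top face)
- well_b (a point): mouth centre of the opposite corner well, at plate x +28.95, y +48.25, z +20 mm
- pin_tool: hand-held 24-pin transfer tool, loose, about 0.45 kg: 24 steel pins 3 mm thick and 32 mm long, in the plate's 4 by 6 pattern, under an aluminium block 78 mm (its x) by 122 mm (its y) by 12 mm; over the block a blue bar handle on two posts. Origin in the plane of the pin tips, at the middle of the pattern, z up; 96 mm high in all. Half a turn about z makes no difference. At the start the tips are 8 mm above the bench
- handle (a point): centre of the blue handle bar, 85 mm above the pin tips: bar 18 mm thick (tool's x), 104 mm long (tool's y), 22 mm high, with 30 mm of clear space under it. Grasp it from above across its thickness
- pin_a (a point): tip of the corner pin at tool x -28.95, y -48.25, z 0 mm
- pin_b (a point): tip of the opposite corner pin at tool x +28.95, y +48.25, z 0 mm
- tool_rest: fixed steel rest, 100 mm (its x) by 148 mm (its y): a pan with two end brackets whose ledges, 40 mm high, carry the short ends of the tool's block, with lips up to 48 mm just outside them. The tool lifts straight up out of it; its tips clear the lips once they are 48 mm above the bench. Origin under its centre at bench height
- tube_rack: bystander: orange rack of capped tubes, 98 by 76 mm, 120 mm high, loose, in the row between stage and rest. Origin at the centre of its underside
- media_bottle: bystander: pale bottle with an orange cap, 68 mm across, 140 mm high, loose, in the same row. Origin at the centre of its underside
- tip_box: bystander: white pipette-tip box with a blue lid, 81 by 115 mm, 72 mm high, loose, in the same row. Origin at the centre of its underside
- reagent_bottle: bystander: amber bottle with a white cap, 60 mm across, 115 mm high, loose, in the same row. Origin at the centre of its underside
There are look-alikes about, which are no part of the job. Several things have the shape of the plate; the one meant has the colours described above.

How it is judged:
On the way, in this order (a step that is already met when the one before it is completed fails the run):
1. the culture plate has been slid squarely onto the lit window and left there, the pin tool still in its rest (x of plate in the frame of window between -0.01 and 0.01 m and y of plate in the frame of window between -0.01 and 0.01 m and z of plate in the frame of window below 0.003 m and angle between the x axis of plate and the x axis of window, either way round below 0.12 rad and linear speed of plate below 0.01 m/s and contact force between each of the fingers, the arm and plate below 0.1 N and height (world z) of pin_tool below 0.02 m), for 0.2 s.
2. the pin tool is held by its handle, its tips lifted clear of the rest, the plate still on the window (height (world z) of pin_tool above 0.048 m and contact force between the fingers and pin_tool above 1 N and x of plate in the frame of window between -0.01 and 0.01 m and y of plate in the frame of window between -0.01 and 0.01 m and z of plate in the frame of window below 0.003 m and angle between the x axis of plate and the x axis of window, either way round below 0.12 rad), for 0.1 s.
At the end, for the whole second after the job is handed in: Plate flat on the window, within 10 mm each way and 7 degrees, not touched; tool held still in the fingers, within 4 degrees of level, touching nothing else, tips 3 to 20 mm above the plate's top, both corner pins within 5 mm of their corner wells' centres (either way round) (x of plate in the frame of window between -0.01 and 0.01 m and y of plate in the frame of window between -0.01 and 0.01 m and z of plate in the frame of window below 0.003 m and angle between the x axis of plate and the x axis of window, either way round below 0.12 rad and linear speed of each of plate, pin_tool below 0.01 m/s and contact force between each of the fingers, the arm and plate below 0.1 N and ((horizontal distance between pin_a and well_a below 0.005 m and horizontal distance between pin_b and well_b below 0.005 m) or (horizontal distance between pin_a and well_b below 0.005 m and horizontal distance between pin_b and well_a below 0.005 m)) and z of pin_a in the frame of plate between 0.023 and 0.04 m and z of pin_b in the frame of plate between 0.023 and 0.04 m and angle between pin_tool's own z axis and vertical below 0.07 rad and contact force between pin_tool and plate below 0.05 N and contact force between pin_tool and warm_stage below 0.05 N and contact force between the fingers and pin_tool above 1 N and angular speed of pin_tool below 0.06 rad/s); the arm keeps its last pose, push and grip.
It fails at once if the culture plate is lifted off the warming stage or tipped (z of plate in the frame of warm_stage above 0.03 m or angle between plate's own z axis and vertical above 0.12 rad).
It fails at once if the pin tool touches the culture plate (contact force between pin_tool and plate above 0.3 N).
It fails at once if a bystander (rack, bottle or box) is knocked over or shoved aside (distance of any of tube_rack, media_bottle, tip_box, reagent_bottle from where it was at the start of the episode above 0.015 m or angle between any of tube_rack, media_bottle, tip_box, reagent_bottle's own z axis and vertical above 0.2 rad).
It also fails if it takes over 72 s, if anything falls off the work surface, if the arm or the gripper's body presses on something with over 40 N, if the wrist force passes 120 N, or if a joint passes its speed limit or range.

## Working session

There is one attempt and no reset: what is moved stays moved. The work goes in short steps, Python scripts to look and compute and a tool call to move; the robot and the scene stay as the last step left them, time stands still between calls to the robot, and variables do not carry over. Pictures are saved under pics/ and viewed, and the job is handed in when it is done.

Besides the shell and the picture viewer there is one more tool, called after "Call:" as name([rows], argument=value, ...), one row to a line, values as JSON. move_arm: Moves the arm, as the interface text tells. Its arguments: {"type":"object","properties":{"increments":{"type":"array"},"newtons":{"type":"number"}},"required":["increments"]}

```bash
ls; mkdir -p pics
cat > h.py <<'E'
import numpy as np, cv2
from station import sensors, get_image, order, ctrl
def snap(name,fn):
    d=get_image(name); cv2.imwrite(f'pics/{fn}.png',cv2.cvtColor(d['image'],cv2.COLOR_RGB2BGR))
    np.savez(f'pics/{fn}.npz',**d); return d
def load(fn): return dict(np.load(f'pics/{fn}.npz'))
def ray(d,px):
    p=cv2.undistortPoints(np.array(px,float).reshape(-1,1,2),d['K'],d['D']).reshape(-1,2)
    v=np.c_[p,np.ones(len(p))]@d['R']; c=-d['R'].T@d['t']; return c,v
def onz(d,px,z):
    c,v=ray(d,px); return c+v*((z-c[2])/v[:,2])[:,None]
def proj(d,X):
    r,_=cv2.Rodrigues(d['R']); return cv2.projectPoints(np.array(X,float).reshape(-1,1,3),r,d['t'],d['K'],d['D'])[0].reshape(-1,2)
E
python3 - <<'E'
from h import *
for n in ['scene','top','wrist']:
    d=snap(n,n+'0'); print(n,-d['R'].T@d['t'])
print(sensors.get_obs(), ctrl.nose_length)
E
```

```text
pics
scene [0.93520172 0.16649643 0.79590266]
top [ 0.29815302 -0.09770967  1.45383352]
wrist [0.14670723 0.61262775 0.37317353]
{'t': 0.15, 'q': array([ 1.08499582e+00,  5.32227103e-02,  1.61396892e+00,  1.24394564e-05,
        1.47601065e+00, -1.19007170e-01]), 'dq': array([ 2.78620389e-04, -2.20927850e-03, -4.82496648e-03, -9.82482211e-05,
        1.83584236e-03, -5.15212938e-04]), 'effort': array([-1.76670587e-04, -3.94246888e+01, -3.70719695e+01, -9.05060756e-05,
        4.69706618e-03, -5.91592311e-06]), 'tool_pos': array([0.22392557, 0.58301864, 0.24734035]), 'tool_rot': array([-5.72845356e-01, -3.08842367e+00,  2.40750362e-03]), 'contact_force': array([ 0.68005537, -0.2364658 ,  0.5238729 ]), 'wrist_torque': array([-0.01083209,  0.0023047 , -0.02269823]), 'opening': 0.08507794047843197} 0.017
```

View pics/top0.png

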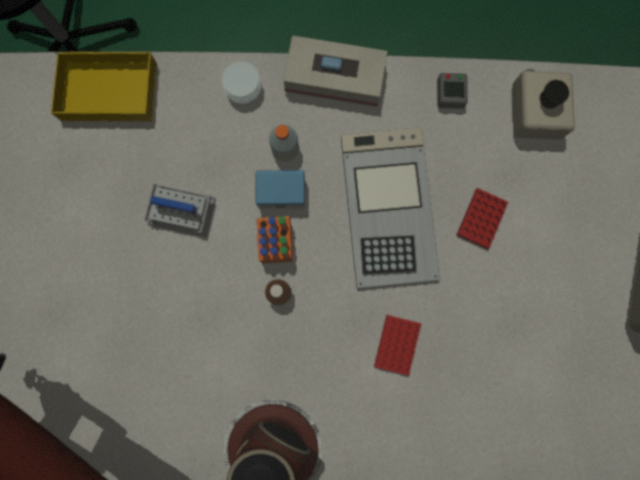

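View pics/scene0.png

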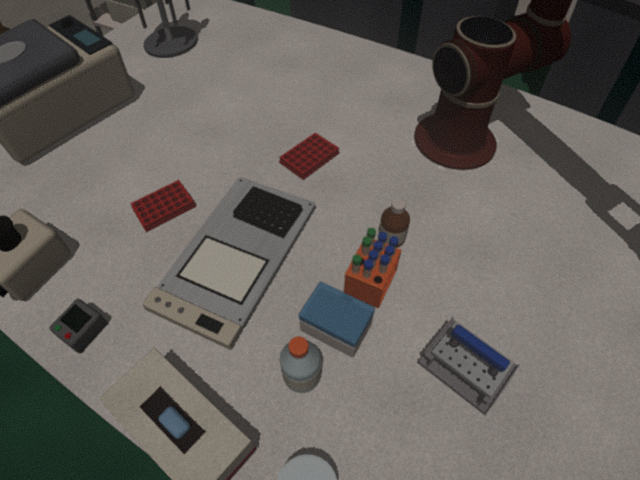

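View pics/wrist0.png

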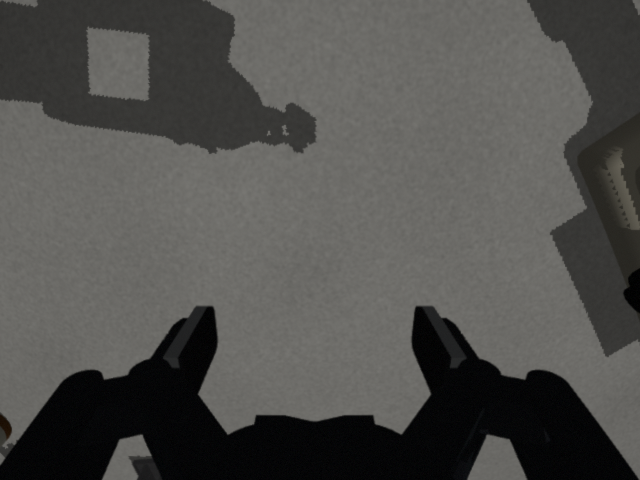

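Run:
```python
from h import *
def big(m,roi):
    k=np.zeros_like(m);x0,y0,x1,y1=roi;k[y0:y1,x0:x1]=m[y0:y1,x0:x1]
    cs,_=cv2.findContours(k,cv2.RETR_EXTERNAL,cv2.CHAIN_APPROX_NONE);return max(cs,key=cv2.contourArea)
def quad(c):
    h=cv2.convexHull(c)
    for e in np.linspace(1,20,80):
        a=cv2.approxPolyDP(h,e,True)
        if len(a)==4:return a.reshape(-1,2).astype(float)
def info(d,c,z):
    q=quad(c);P=onz(d,q,z)
    s=[np.linalg.norm(P[i]-P[(i+1)%4]) for i in range(4)]
    print(np.round(q).tolist(),P.round(4)[:,:2].tolist(),'c',P.mean(0).round(4),'s',np.round(s,4))
for fn,wr,pr,tr in [('top0',(350,155,425,220),(355,230,420,280),(140,180,220,240)),('scene0',(170,225,275,310),(228,180,310,240),(410,310,520,400))]:
    d=load(fn);im=d['image'];hsv=cv2.cvtColor(im,cv2.COLOR_RGB2HSV);g=im.max(2)
    x0,y0,x1,y1=wr; print(fn,'win',np.percentile(g[y0:y1,x0:x1],[5,50,95]))
    c=big((g>180).astype(np.uint8),wr) if (g[y0:y1,x0:x1]>180).sum()>500 else big((g>g[(y0+y1)//2,(x0+x1)//2]-25).astype(np.uint8),wr)
    info(d,c,.022)
    m=(g<75).astype(np.uint8);m=cv2.morphologyEx(m,cv2.MORPH_CLOSE,np.ones((9,9)))
    print('plate');info(d,big(m,pr),.042)
    b=((hsv[...,0]>105)&(hsv[...,0]<130)&(hsv[...,1]>140)).astype(np.uint8)
    c=big(b,tr);print('handle');info(d,c,.104); print(cv2.minAreaRect(c))
    x0,y0,x1,y1=min(wr[0],pr[0])-20,min(wr[1],pr[1])-20,max(wr[2],pr[2])+20,max(wr[3],pr[3])+20
    cv2.imwrite(f'pics/{fn}_st.png',cv2.resize(im[y0:y1,x0:x1,::-1],None,fx=4,fy=4)[:600,:800])
    x0,y0,x1,y1=tr;cv2.imwrite(f'pics/{fn}_tl.png',cv2.resize(im[y0:y1,x0:x1,::-1],None,fx=6,fy=6)[:600,:800])
```

```text
top0 win [ 80. 128. 154.]
[[413.0, 165.0], [418.0, 204.0], [361.0, 209.0], [357.0, 170.0]] [[0.6831, -0.32], [0.5866, -0.3322], [0.5709, -0.1946], [0.6669, -0.1836]] c [ 0.6269 -0.2576  0.022 ] s [0.0972 0.1385 0.0967 0.1374]
plate
[[413.0, 236.0], [415.0, 271.0], [363.0, 273.0], [362.0, 238.0]] [[0.5053, -0.3171], [0.4225, -0.3221], [0.4152, -0.2001], [0.4977, -0.1965]] c [ 0.4602 -0.259   0.042 ] s [0.0829 0.1223 0.0826 0.1208]
handle
[[193.0, 208.0], [189.0, 210.0], [152.0, 202.0], [152.0, 198.0]] [[0.549, 0.1929], [0.5442, 0.2019], [0.5611, 0.2885], [0.5704, 0.289]] c [0.5562 0.2431 0.104 ] s [0.0102 0.0882 0.0093 0.0985]
((172.251220703125, 204.16094970703125), (42.1851921081543, 5.9366583824157715), 12.094758033752441)
scene0 win [ 52.2 116.  149. ]
[[206.0, 239.0], [264.0, 261.0], [240.0, 300.0], [181.0, 274.0]] [[0.5877, -0.3359], [0.5689, -0.1971], [0.6667, -0.1849], [0.6824, -0.3238]] c [ 0.6264 -0.2604  0.022 ] s [0.1401 0.0985 0.1398 0.0954]
plate
[[309.0, 204.0], [296.0, 239.0], [233.0, 216.0], [253.0, 186.0]] [[0.4071, -0.1894], [0.5003, -0.1624], [0.5191, -0.3118], [0.4269, -0.3263]] c [ 0.4633 -0.2475  0.042 ] s [0.0971 0.1506 0.0933 0.1383]
handle
[[454.0, 330.0], [457.0, 326.0], [508.0, 363.0], [504.0, 367.0]] [[0.5572, 0.1913], [0.5478, 0.193], [0.5668, 0.2902], [0.5765, 0.2867]] c [0.5621 0.2403 0.104 ] s [0.0095 0.099  0.0103 0.0972]
((481.0160827636719, 346.3705139160156), (63.23627471923828, 8.37318229675293), 35.67641067504883)
```

View pics/top0_st.png

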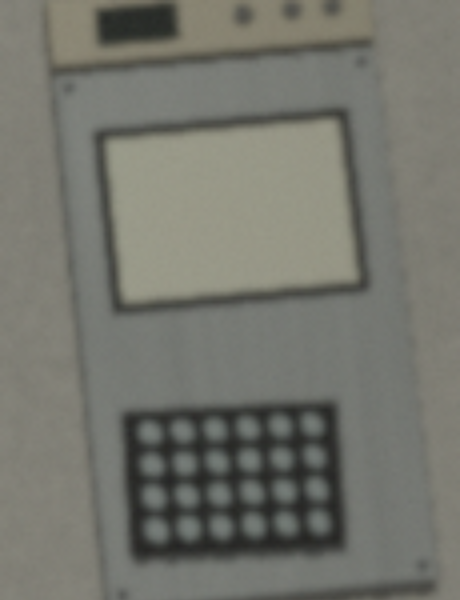

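View pics/top0_tl.png

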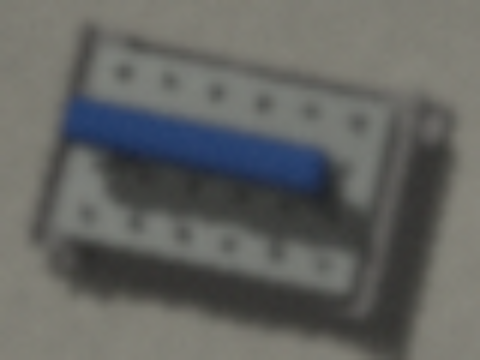

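```bash
cat >> h.py <<'E'
from scipy.spatial.transform import Rotation as Ro
def cmd(x,y,z,jaw,o=None):
    """shift in tool axes cm + twist deg to reach TCP x,y,z with jaw(tool y) axis at world angle jaw deg (mod 180)"""
    o=o or sensors.get_obs();R=Ro.from_rotvec(o['tool_rot']).as_matrix()
    s=R.T@(np.array([x,y,z])-o['tool_pos'])*100
    cur=np.degrees(np.arctan2(R[1,1],R[0,1])); dw=(jaw-cur+90)%180-90
    print('now',o['tool_pos'].round(4),'jaw',cur.round(2),'tilt',np.degrees(np.arccos(-R[2,2])).round(2),'-> shift cm',s.round(2),'twist',(-dw).round(2),'q6',o['q'][5].round(2),'t',o['t'])
E
python3 - <<'E'
from h import *
d=load('top0');im=d['image'];g=im.max(2).astype(float)
# bright wells inside plate
roi=(364,237,416,273);x0,y0,x1,y1=roi
s=cv2.resize(g[y0:y1,x0:x1],None,fx=8,fy=8,interpolation=cv2.INTER_CUBIC)
m=(s>s.mean()).astype(np.uint8)
n,l,st,c=cv2.connectedComponentsWithStats(m)
ok=[i for i in range(1,n) if 600<st[i,4]<2600]
px=(c[ok]+.5)/8-.5+[x0,y0]
print(len(ok));P=onz(d,px,.030);print(P.mean(0).round(4))
r=cv2.minAreaRect(P[:,:2].astype(np.float32));print(r)
# bystanders rough (top px -> at top heights)
for n,p,z in [('rack',[(257,217),(291,217),(294,260),(260,263)],.1),('box',[(256,171),(305,171),(305,204),(257,205)],.072),('media',[(284,130)],.14),('amber',[(277,291)],.115)]:
    print(n,onz(d,p,z)[:,:2].round(3).tolist())
cmd(.42,-.16,.22,0)
E
```

```text
26
[ 0.4654 -0.2606  0.03  ]
((0.4702819585800171, -0.2675744593143463), (0.07154517620801926, 0.11319731920957565), 4.206933975219727)
rack [[0.532, 0.046], [0.534, -0.031], [0.436, -0.04], [0.427, 0.036]]
box [[0.646, 0.056], [0.649, -0.059], [0.57, -0.061], [0.565, 0.05]]
media [[0.725, -0.011]]
amber [[0.365, -0.005]]
now [0.2239 0.583  0.2473] jaw 68.98 tilt 0.09 -> shift cm [-44.95 -62.32   2.82] twist 68.98 q6 -0.12 t 0.15
```

Run:
```python
from h import *
cmd(.46,-.14,.25,5)
```

```text
now [0.2239 0.583  0.2473] jaw 68.98 tilt 0.09 -> shift cm [-47.97 -59.03  -0.18] twist 63.98 q6 -0.12 t 0.15
```

Call:
move_arm([
  [-3.8,-4.6,0,8,8.5],
  [-7.6,-9.3,0,16,8.5],
  [-11.4,-14,0,24,8.5],
  [-15.2,-18.7,0,32,8.5],
  [-19,-23.4,0,40,8.5],
])

```text
t: 0.78
tool_pos: [0.3176, 0.295, 0.248]
tool_rot: [1.6, 2.703, -0.0]
contact_force: [0.7, -0.5, 1.0]
opening: 0.0855
```

Run:
```python
from h import *
cmd(.46,-.14,.25,5)
```

```text
now [0.3176 0.295  0.248 ] jaw 28.76 tilt 0.02 -> shift cm [-44.99  -8.45  -0.19] twist 23.76 q6 0.07 t 0.775
```

Call:
move_arm([
  [-6,-1.1,0,5,8.5],
  [-12,-2.2,0,10,8.5],
  [-18,-3.3,0,15,8.5],
  [-24,-4.4,0,20,8.5],
  [-30,-5.6,0,24,8.5],
])

```text
t: 1.4
tool_pos: [0.4141, 0.0053, 0.2483]
tool_rot: [2.125, 2.313, 0.001]
contact_force: [0.7, 1.3, -0.0]
opening: 0.085
```

Run:
```python
from h import *
cmd(.46,-.14,.25,5)
```

```text
now [0.4141 0.0053 0.2483] jaw 4.83 tilt 0.05 -> shift cm [-14.86   3.35  -0.17] twist -0.17 q6 -0.25 t 1.4
```

Call:
move_arm([
  [-6,0.9,0,0,8.5],
  [-12,1.8,0,0,8.5],
  [-18,2.7,0,0,8.5],
  [-24,3.5,0,0,8.5],
  [-28,4.5,0,0,8.5],
])

```text
t: 2.02
tool_pos: [0.4829, -0.2703, 0.2478]
tool_rot: [-2.125, -2.313, 0.0]
contact_force: [-0.3, 0.3, 0.8]
opening: 0.0848
```

Run:
```python
from h import *
d=snap('wrist','w1');print(d['R'].round(3),-d['R'].T@d['t'])
cmd(.46,-.14,.25,5)
```

```text
[[ 0.996  0.086 -0.001]
 [ 0.082 -0.944  0.319]
 [ 0.026 -0.318 -0.948]] [ 0.4754662  -0.18845386  0.37382379]
now [ 0.4837 -0.2737  0.2476] jaw 4.74 tilt 0.16 -> shift cm [13.52 -1.26 -0.28] twist -0.26 q6 -0.73 t 2.075
```

View pics/w1.png

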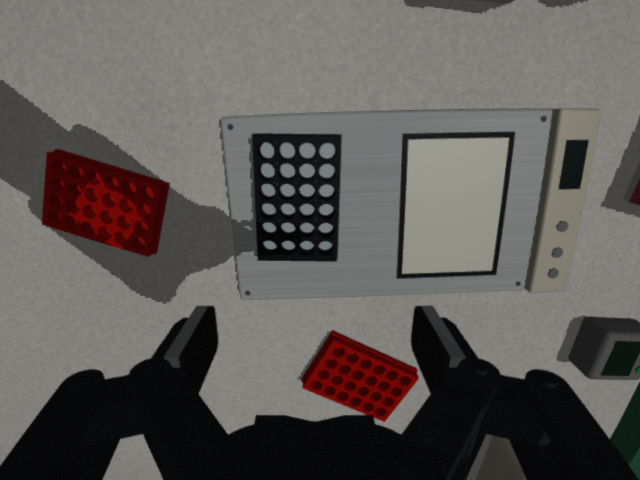

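```bash
cat >> h.py <<'E'
def big(m,roi):
    k=np.zeros(m.shape,np.uint8);x0,y0,x1,y1=roi;k[y0:y1,x0:x1]=m[y0:y1,x0:x1]
    cs,_=cv2.findContours(k,cv2.RETR_EXTERNAL,cv2.CHAIN_APPROX_NONE);return max(cs,key=cv2.contourArea)
def rect(d,c,z,name=''):
    P=onz(d,c.reshape(-1,2),z)[:,:2].astype(np.float32)
    (cx,cy),(w,h),a=cv2.minAreaRect(P)
    yaw=(a+45)%90-45
    print(name,'c',round(cx,4),round(cy,4),'size',round(w,4),round(h,4),'yaw',round(yaw,2)); return np.array([cx,cy]),yaw
E
python3 - <<'E'
from h import *
d=load('w1');im=d['image'];g=im.max(2)
print(g[200,450],g[200,370],g[200,256:340:3])
m=(g>150).astype(np.uint8);c=big(m,(390,125,520,285));wc,wy=rect(d,c,.022,'win')
m=(g<70).astype(np.uint8);m=cv2.morphologyEx(m,cv2.MORPH_CLOSE,np.ones((5,5)))
c=big(m,(245,125,350,270));pc,py=rect(d,c,.042,'plate')
ax=np.radians(wy);X=np.array([np.cos(ax),np.sin(ax)]);Y=np.array([-X[1],X[0]])
print('plate in window',(pc-wc)@X,(pc-wc)@Y,py-wy)
E
```

```text
150 119 [17 16 19 12 15 14 17 16 18 17 14 16 17 18 17 17 15 13 16 20 37 20 19  9
 15 19 18 20]
win c 0.6225 -0.2175 size 0.0996 0.058 yaw 7.65
plate c 0.4582 -0.2614 size 0.0946 0.1264 yaw 4.21
plate in window -0.16865306046423875 -0.021580151607823127 -3.4327969551086426
```

```bash
cat >> h.py <<'E'
def winplate(d,wroi,proi,tw=130,tp=45,pz=.042):
    g=cv2.GaussianBlur(d['image'].max(2),(3,3),0)
    wc,wy=rect(d,cv2.convexHull(big((g>tw),wroi)),.022,'win')
    m=(g<tp).astype(np.uint8);m=cv2.morphologyEx(m,cv2.MORPH_OPEN,np.ones((3,3)))
    pc,py=rect(d,cv2.convexHull(big(m,proi)),pz,'plate')
    ax=np.radians(wy);X=np.array([np.cos(ax),np.sin(ax)]);Y=np.array([-X[1],X[0]])
    print('plate in window',((pc-wc)@X).round(4),((pc-wc)@Y).round(4),py-wy)
    return wc,wy,pc,py
E
python3 - <<'E'
from h import *
d=load('w1')
for tw,tp in[(132,35),(128,45),(140,30)]: winplate(d,(404,136,514,272),(245,125,350,270),tw,tp)
E
```

```text
win c 0.6277 -0.2595 size 0.1007 0.1424 yaw 6.96
plate c 0.4635 -0.2608 size 0.0814 0.1243 yaw 4.35
plate in window -0.1631 0.0186 -2.6136250495910645
win c 0.6276 -0.2595 size 0.1009 0.1426 yaw 6.87
plate c 0.4636 -0.2611 size 0.0821 0.1252 yaw 4.29
plate in window -0.163 0.0181 -2.5859298706054688
win c 0.6276 -0.2595 size 0.0999 0.1416 yaw 6.79
plate c 0.4636 -0.261 size 0.081 0.1239 yaw 4.36
plate in window -0.1631 0.0179 -2.430034637451172
```

Run:
```python
from h import *
cmd(.453,-.169,.10,6.9)
```

```text
now [ 0.4837 -0.2737  0.2476] jaw 4.74 tilt 0.16 -> shift cm [10.73 -2.19 14.73] twist -2.16 q6 -0.73 t 2.075
```

Call:
move_arm([
  [5.4,-1.1,1,-1,5],
  [10.7,-2.2,2.5,-2.2,5],
  [10.7,-2.2,8.5,-2.2,5],
  [10.7,-2.2,14.7,-2.2,5],
  [10.7,-2.2,14.7,-2.2,5],
])

```text
t: 2.7
tool_pos: [0.4476, -0.1604, 0.0958]
tool_rot: [-2.069, -2.347, 0.004]
contact_force: [0.1, -0.6, -0.2]
opening: 0.0502
```

Run:
```python
from h import *
d=snap('wrist','w2')
cmd(.453,-.169,.043,6.9)
```

```text
now [ 0.4503 -0.162   0.0997] jaw 7.19 tilt 0.3 -> shift cm [-0.74  0.2   5.66] twist 0.29 q6 -0.63 t 2.75
```

View pics/w2.png

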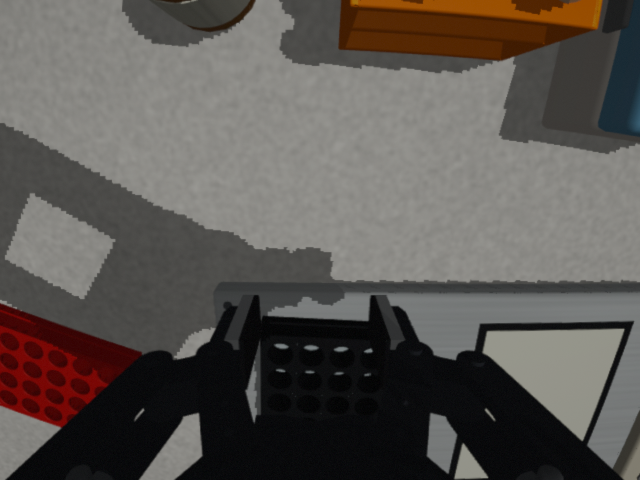

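Run:
```python
from h import *
d=load('w2')
for z in(.083,.088,.095): print(z,onz(d,[(248,297),(380,297),(232,352),(258,352)],z).round(4).tolist())
X=proj(d,[[.4575,-.1975,.042],[.4575,-.1975,.022]]);print(X)
```

```text
0.083 [[0.4162, -0.1562, 0.083], [0.4752, -0.1484, 0.083], [0.4103, -0.187, 0.083], [0.4228, -0.1852, 0.083]]
0.088 [[0.417, -0.1535, 0.088], [0.4738, -0.1459, 0.088], [0.4113, -0.1832, 0.088], [0.4234, -0.1814, 0.088]]
0.095 [[0.4181, -0.1496, 0.095], [0.472, -0.1425, 0.095], [0.4127, -0.1778, 0.095], [0.4241, -0.1761, 0.095]]
[[324.57002127 333.82855062]
 [324.04822307 316.64870887]]
```

Call:
move_arm([
  [-0.3,0.2,2.8,0.3,5],
  [-0.3,0.2,5.7,0.3,5],
  [-0.3,0.2,5.7,0.3,5],
])

```text
t: 3.12
tool_pos: [0.4548, -0.1662, 0.0455]
tool_rot: [2.084, 2.35, 0.0]
contact_force: [0.3, 0.2, 0.6]
opening: 0.0499
```

Run:
```python
from h import *
d=snap('scene','s2')
cv2.imwrite('pics/s2c.png',cv2.resize(d['image'][130:330,130:420,::-1],None,fx=2.7,fy=2.7))
X=np.array([np.cos(np.radians(6.9)),np.sin(np.radians(6.9))]);Y=np.array([-X[1],X[0]])
w=np.array([.6276,-.2595]); p=w-.163*X+.0748*Y
print(p);cmd(p[0],p[1],.043,6.9)
```

```text
[ 0.45679432 -0.20482406]
now [ 0.4557 -0.1666  0.0467] jaw 6.88 tilt 0.15 -> shift cm [-3.8  -0.35  0.37] twist -0.02 q6 -0.62 t 3.175
```

View pics/s2c.png

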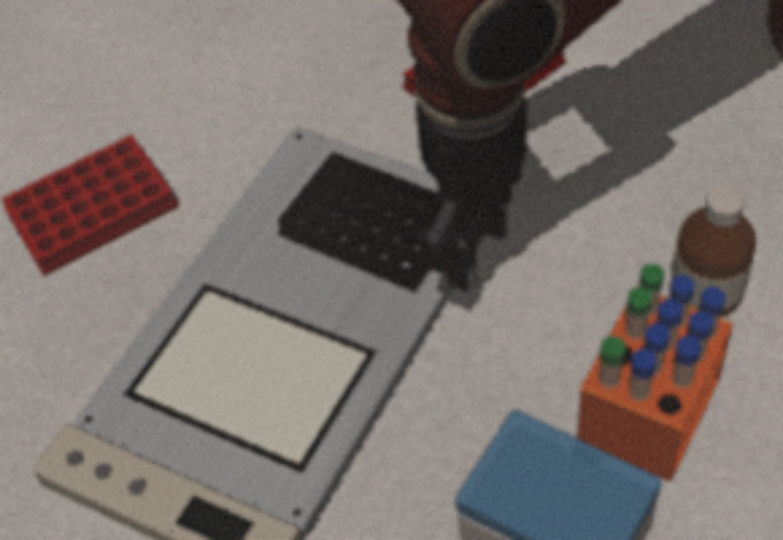

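Call:
move_arm([
  [-0.4,-0.2,0.5,0,5],
  [-1.1,-0.3,0.5,0,5],
  [-1.7,-0.3,0.5,0,5],
  [-2.3,-0.3,0.5,0,5],
  [-2.7,-0.3,0.5,0,5],
])

```text
t: 3.8
tool_pos: [0.4545, -0.1933, 0.0394]
tool_rot: [-2.084, -2.35, -0.0]
contact_force: [-0.5, 0.9, 0.4]
opening: 0.0494
```

Call:
move_arm([
  [-0.3,0,0,0,5],
  [-0.6,0,0,0,5],
  [-0.9,0,0,0,5],
  [-1.1,0,0,0,5],
  [-1.1,0,0,0,5],
])

```text
t: 4.42
tool_pos: [0.4559, -0.2041, 0.0393]
tool_rot: [2.084, 2.351, -0.0]
contact_force: [0.8, -0.1, -0.9]
opening: 0.0501
```

Run:
```python
from h import *
d=snap('scene','s3')
cv2.imwrite('pics/s3c.png',cv2.resize(d['image'][130:330,130:420,::-1],None,fx=2.7,fy=2.7))
cmd(.4568,-.2048,.043,6.9)
```

```text
now [ 0.4559 -0.204   0.0393] jaw 6.88 tilt 0.02 -> shift cm [-0.09  0.08 -0.37] twist -0.02 q6 -0.69 t 4.475
```

View pics/s3c.png

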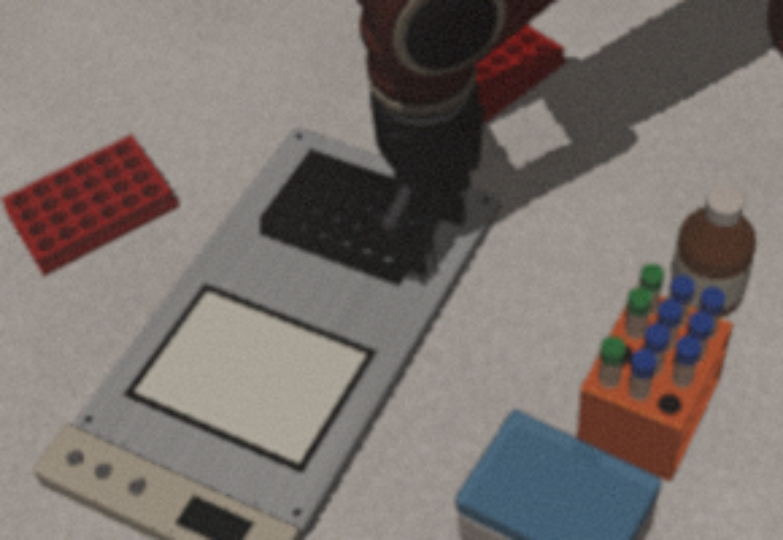

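Call:
move_arm([
  [1.5,0,-0.5,0,8.5],
  [2.5,0,-5,0,8.5],
  [0,-2,-10,10,8.5],
  [-4,-4,-15,20,8.5],
  [-6,-5.5,-16,30,8.5],
])

```text
t: 5.1
tool_pos: [0.4095, -0.2716, 0.2041]
tool_rot: [2.62, 1.72, 0.003]
contact_force: [0.1, 0.3, -0.5]
opening: 0.0853
```

Call:
move_arm([
  [0,0,0,10,8.5],
  [0,0,0,20,8.5],
  [0,0,0,30,8.5],
  [0,0,0,40,8.5],
  [0,0,0,50,8.5],
])

```text
t: 5.72
tool_pos: [0.4084, -0.269, 0.1994]
tool_rot: [-3.109, -0.453, -0.0]
contact_force: [-0.0, -0.8, 0.4]
opening: 0.0852
```

Run:
```python
from h import *
cmd(.3973,-.2874,.2,6.9-90)
```

```text
now [ 0.4084 -0.269   0.1994] jaw -73.41 tilt 0.01 -> shift cm [-1.59  1.44 -0.06] twist 9.69 q6 0.55 t 5.725
```

Call:
move_arm([
  [-0.8,0.7,0,9.7,8.5],
  [-1.6,1.4,0,9.7,8.5],
  [-1.6,1.4,0,9.7,8.5],
])

```text
t: 6.1
tool_pos: [0.3969, -0.2881, 0.1994]
tool_rot: [3.135, 0.199, 0.0]
contact_force: [-0.9, 0.2, 0.8]
opening: 0.0854
```

Run:
```python
from h import *
cmd(.3973,-.2874,.2,6.9-90)
d=snap('wrist','w3')
```

```text
now [ 0.3969 -0.2881  0.1994] jaw -82.72 tilt 0.01 -> shift cm [ 0.04 -0.07 -0.06] twist 0.38 q6 0.66 t 6.1
```

View pics/w3.png

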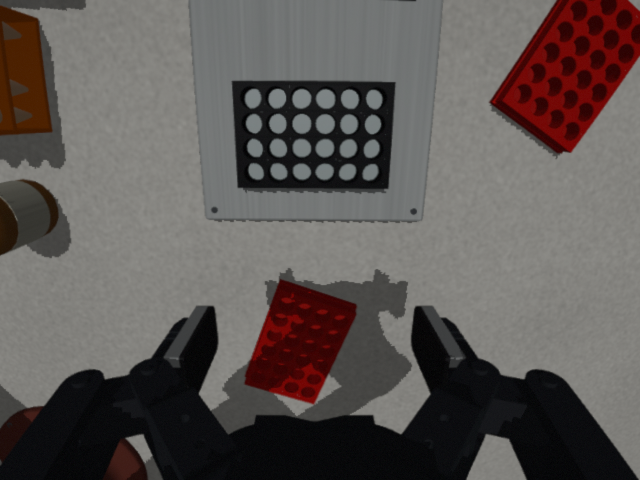

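Run:
```python
from h import *
d=load('w3');g=cv2.GaussianBlur(d['image'].max(2),(3,3),0)
for t in(45,60,75):
  m=cv2.morphologyEx((g<t).astype(np.uint8),cv2.MORPH_OPEN,np.ones((3,3)))
  pc,py=rect(d,cv2.convexHull(big(m,(225,72,402,196))),.042,'plate')
w=np.array([.6276,-.2595]);a=np.radians(6.9);X=np.array([np.cos(a),np.sin(a)]);Y=np.array([-X[1],X[0]])
print((pc-w)@X,(pc-w)@Y)
s=w-.232*X+((pc-w)@Y)*Y; cmd(s[0],s[1],.042,-83.1)
print(onz(d,[(281,279),(356,306),(313,404),(246,385)],.02).round(3).tolist())
```

```text
plate c 0.4678 -0.2779 size 0.0817 0.1235 yaw 7.23
plate c 0.4676 -0.278 size 0.0831 0.1241 yaw 7.08
plate c 0.4669 -0.278 size 0.0849 0.1249 yaw 7.16
-0.16179612102599034 0.0009165698164286531
now [ 0.3971 -0.2879  0.1994] jaw -82.74 tilt 0.01 -> shift cm [ 0.03 -0.14 15.74] twist 0.36 q6 0.66 t 6.15
[[0.331, -0.264, 0.02], [0.311, -0.341, 0.02], [0.181, -0.315, 0.02], [0.198, -0.238, 0.02]]
```

Call:
move_arm([
  [0,-0.1,6,0.4,6],
  [0,-0.1,12,0.4,6],
  [0,-0.1,14.5,0.4,6],
  [0,-0.1,15.9,0.4,6],
  [0,-0.1,15.9,0.4,6],
])

```text
t: 6.78
tool_pos: [0.397, -0.2868, 0.04]
tool_rot: [-3.135, -0.187, 0.001]
contact_force: [-0.4, -0.5, 0.1]
opening: 0.0597
```

Run:
```python
from h import *
w=np.array([.6276,-.2595]);a=np.radians(6.9);X=np.array([np.cos(a),np.sin(a)]);Y=np.array([-X[1],X[0]])
s=w-.0537*X; cmd(s[0],s[1],.04,-83.1)
d=snap('wrist','w4')
```

```text
now [ 0.397  -0.2868  0.04  ] jaw -83.18 tilt 0.06 -> shift cm [ 1.785e+01  3.000e-02 -1.000e-02] twist -0.08 q6 0.67 t 6.775
```

View pics/w4.png

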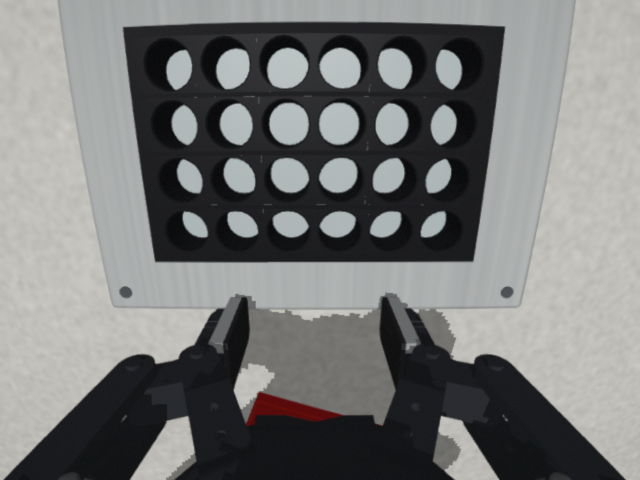

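Call:
move_arm([
  [0.7,0,0,0,6],
  [1.4,0,0,0,6],
  [2.2,0,0,0,6],
  [3.1,0,0,0,6],
  [4,0,0,0,6],
])

```text
t: 7.45
tool_pos: [0.4374, -0.2823, 0.0404]
tool_rot: [3.136, 0.186, -0.0]
contact_force: [0.3, -0.2, 0.1]
opening: 0.0602
```

Run:
```python
from h import *
w=np.array([.6276,-.2595]);a=np.radians(6.9);X=np.array([np.cos(a),np.sin(a)]);Y=np.array([-X[1],X[0]])
s=w-.0537*X; cmd(s[0],s[1],.04,-83.1)
d=snap('wrist','w5')
```

```text
now [ 0.4374 -0.2823  0.0404] jaw -83.21 tilt 0.01 -> shift cm [ 1.378e+01 -1.000e-02  3.000e-02] twist -0.11 q6 0.74 t 7.45
```

View pics/w5.png

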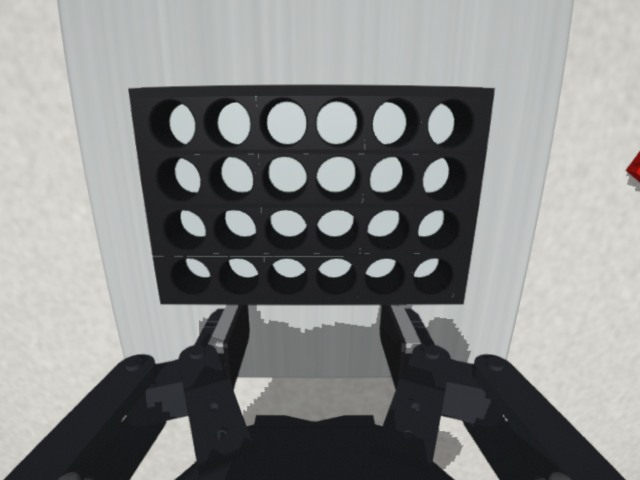

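Call:
move_arm([
  [1,0,0,0,6],
  [2,0,0,0,6],
  [3,0,0,0,6],
  [4,0,0,0,6],
  [5,0,0,0,6],
])

```text
t: 8.12
tool_pos: [0.4871, -0.2763, 0.0403]
tool_rot: [-3.136, -0.186, -0.0]
contact_force: [-0.6, 0.1, -1.0]
opening: 0.0599
```

Call:
move_arm([
  [1,0,0,0,6],
  [2,0,0,0,6],
  [3,0,0,0,6],
  [4,0,0,0,6],
  [4.8,0,0,0,6],
])

```text
t: 8.75
tool_pos: [0.5347, -0.2707, 0.0403]
tool_rot: [3.136, 0.186, -0.0]
contact_force: [-0.5, -0.8, 0.6]
opening: 0.06
```

Run:
```python
from h import *
w=np.array([.6276,-.2595]);a=np.radians(6.9);X=np.array([np.cos(a),np.sin(a)]);Y=np.array([-X[1],X[0]])
s=w-.0537*X; cmd(s[0],s[1],.04,-83.1)
d=snap('wrist','w6');o=sensors.get_obs()
print((o['tool_pos'][:2]-w)@X)
g=cv2.GaussianBlur(d['image'].max(2),(3,3),0)
for t in (60,75):
  m=cv2.morphologyEx((g<t).astype(np.uint8),cv2.MORPH_OPEN,np.ones((3,3)));m[302:]=0
  pc,py=rect(d,cv2.convexHull(big(m,(120,70,505,302))),.042); print((pc-w)@X,(pc-w)@Y)
```

```text
now [ 0.5347 -0.2707  0.0403] jaw -83.21 tilt 0.01 -> shift cm [ 3.99 -0.01  0.03] twist -0.11 q6 0.86 t 8.75
-0.09275570725803396
 c 0.5909 -0.2642 size 0.087 0.1342 yaw 6.87
-0.03704800228615555 -0.00029163664424286875
 c 0.5909 -0.2642 size 0.087 0.1345 yaw 6.87
-0.037047958793494866 -0.0002848274252870034
```

View pics/w6.png

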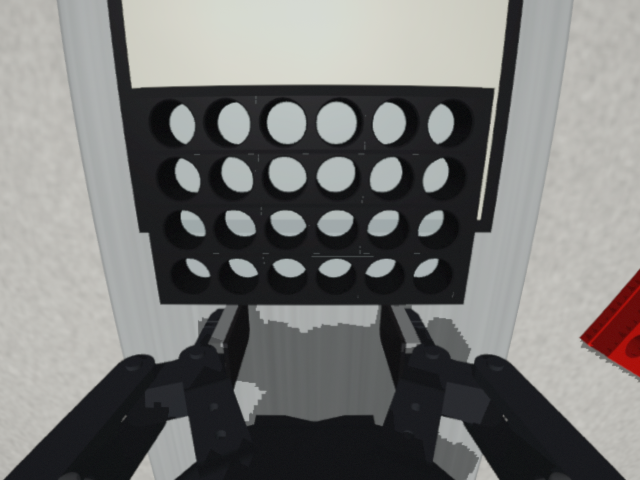

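Run:
```python
from h import *
w=np.array([.6276,-.2595]);a=np.radians(6.9);X=np.array([np.cos(a),np.sin(a)]);Y=np.array([-X[1],X[0]])
d=load('w6');im=cv2.resize(d['image'][60:310,100:540,::-1],None,fx=1.8,fy=1.8);cv2.imwrite('pics/w6c.png',im)
f=onz(d,[(200,88),(312,86),(430,88)],.042)[:,:2]-w;print(f@X,f@Y)
f=onz(d,[(131,90),(494,90),(161,303),(464,303)],.042)[:,:2]-w;print(f@X,f@Y)
f=onz(d,[(118,10),(514,10)],.022)[:,:2]-w;print(f@X,f@Y)
```

```text
[-2.04561410e-05  2.08753643e-04 -8.83876694e-05] [ 0.03834903  0.00063753 -0.03908176]
[-3.32096936e-05 -1.95656039e-04 -8.14203173e-02 -8.15037577e-02] [ 0.06236341 -0.0613376   0.06303005 -0.06161443]
[0.0307867  0.03070461] [ 0.07387752 -0.07552351]
```

View pics/w6c.png

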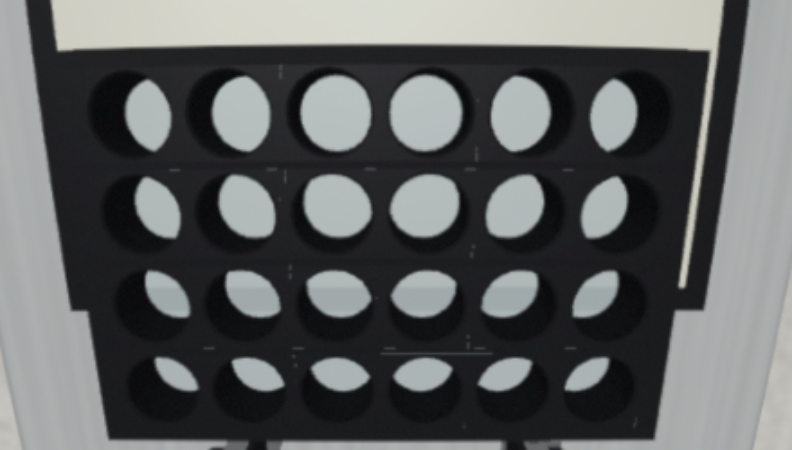

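Call:
move_arm([
  [0.8,0,0,0,6],
  [1.6,0,0,0,6],
  [2.3,0,0,0,6],
  [2.9,0,0,0,6],
  [3.3,0,0,0,6],
])

```text
t: 9.43
tool_pos: [0.5672, -0.2669, 0.0403]
tool_rot: [3.136, 0.186, -0.0]
contact_force: [-0.8, -0.0, 0.7]
opening: 0.0603
```

Call:
move_arm([
  [0.3,0,0,0,6],
  [0.5,0,0,0,6],
  [0.6,0,0,0,6],
  [0.6,0,0,0,6],
  [-1,0,0,0,6],
])

```text
t: 10.05
tool_pos: [0.5571, -0.2682, 0.0405]
tool_rot: [3.136, 0.187, 0.001]
contact_force: [-0.6, 0.3, -1.4]
opening: 0.0603
```

Call:
move_arm([
  [-2,0,-0.5,0,6],
  [-4,0,-4,0,6],
  [-6,0,-9,0,6],
  [-7,0,-14,0,6],
  [-7,0,-14,0,6],
])

```text
t: 10.68
tool_pos: [0.4885, -0.2783, 0.1861]
tool_rot: [3.129, 0.184, 0.012]
contact_force: [0.2, -0.5, -0.5]
opening: 0.0598
```

Run:
```python
from h import *
cmd(.5,-.2,.3,0)
d=snap('wrist','w7');
```

```text
now [ 0.4885 -0.2783  0.1861] jaw -83.28 tilt 0.59 -> shift cm [  2.14  -7.56 -11.43] twist -83.28 q6 0.8 t 10.675
```

View pics/w7.png

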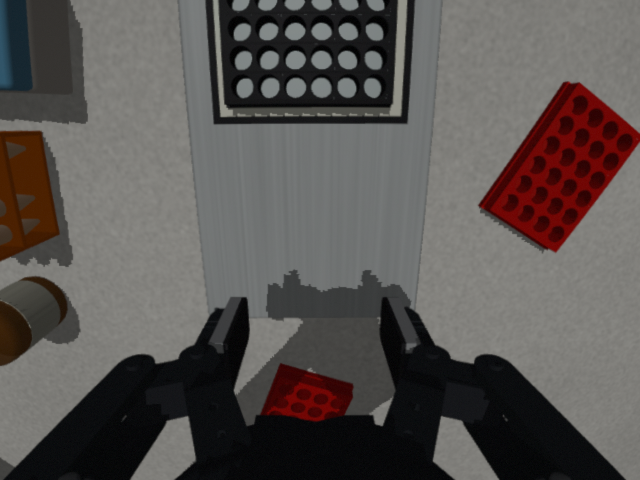

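Call:
move_arm([
  [4,0,-2,0,8.5],
  [8,0,-4,0,8.5],
  [10,0,-5,0,8.5],
  [10,0,-5,0,8.5],
  [10,0,-5,0,8.5],
])

```text
t: 11.35
tool_pos: [0.5853, -0.2642, 0.2279]
tool_rot: [-3.134, -0.186, 0.005]
contact_force: [0.2, -0.4, 0.5]
opening: 0.0847
```

Run:
```python
from h import *
cmd(.56,.24,.25,-11)
d=snap('wrist','w8');snap('top','t8')
```

```text
now [ 0.5853 -0.2642  0.2279] jaw -83.22 tilt 0.22 -> shift cm [  3.43 -50.37  -2.11] twist -72.22 q6 0.91 t 11.35
```

View pics/w8.png

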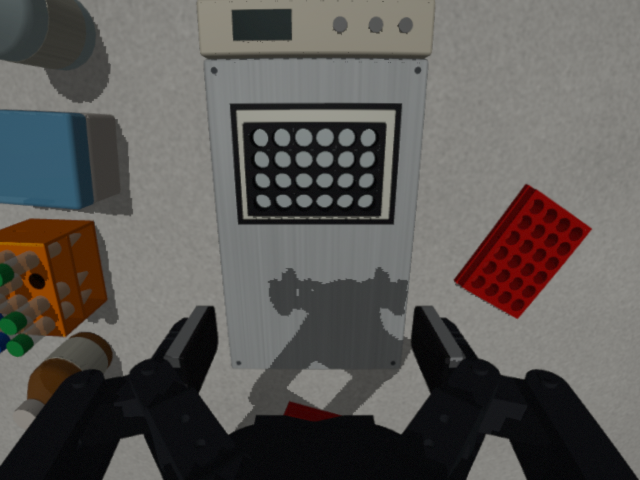

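Run:
```python
from h import *
d=load('w8')
g=cv2.GaussianBlur(d['image'].max(2),(3,3),0)
print(g[160,225:262],g[112,310],g[140,222])
for t in(50,65):
    m=(g<t).astype(np.uint8);n,l,st,c=cv2.connectedComponentsWithStats(m)
    for i in range(1,n):
        x,y,w_,h,A=st[i]
        if 225<x<260 and y<140 and A>500:
            print(t,st[i]);cs,_=cv2.findContours((l==i).astype(np.uint8),cv2.RETR_EXTERNAL,cv2.CHAIN_APPROX_NONE)
            c0=cv2.convexHull(max(cs,key=cv2.contourArea))
            for z in(.022,.042):rect(d,c0,z,z)
cv2.imwrite('pics/w8c.png',cv2.resize(d['image'][95:230,225:408,::-1],None,fx=4,fy=4))
```

```text
[130 130 130 129 128 128 127 115  79  42  24  21  24  45  89 131 147 148
 129  82  38  22  20  20  19  16  10   8  22  61 106 128 131 131 131 131
 131] 155 132
50 [ 233   10   58   30 1606]
0.022 c 0.7421 -0.1994 size 0.0222 0.0487 yaw 7.22
0.042 c 0.7376 -0.2027 size 0.0209 0.0457 yaw 7.22
50 [ 231  104  170  120 2470]
0.022 c 0.6274 -0.2598 size 0.1122 0.1549 yaw 6.83
0.042 c 0.6298 -0.2595 size 0.1055 0.1455 yaw 6.83
50 [ 244  123  142   93 7630]
0.022 c 0.6231 -0.2589 size 0.0873 0.131 yaw 6.82
0.042 c 0.6257 -0.2586 size 0.082 0.1231 yaw 6.82
65 [ 232   10   59   30 1731]
0.022 c 0.7421 -0.1992 size 0.0228 0.0495 yaw 6.14
0.042 c 0.7375 -0.2025 size 0.0215 0.0465 yaw 6.14
65 [ 230  103  172  121 2827]
0.022 c 0.6277 -0.2598 size 0.1128 0.1557 yaw 6.87
0.042 c 0.6301 -0.2595 size 0.106 0.1463 yaw 6.87
65 [ 243  122  143   95 8319]
0.022 c 0.6229 -0.259 size 0.089 0.1316 yaw 6.86
0.042 c 0.6256 -0.2587 size 0.0836 0.1236 yaw 6.86
```

View pics/w8c.png

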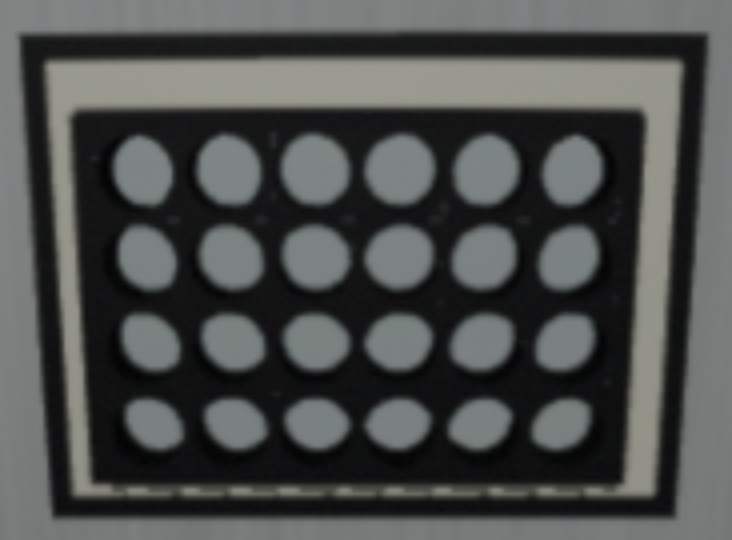

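Run:
```python
from h import *
cmd(.545,.17,.26,-11)
```

```text
now [ 0.5853 -0.2644  0.2285] jaw -83.25 tilt 0.17 -> shift cm [  1.1  -43.61  -3.08] twist -72.25 q6 0.91 t 11.45
```

Call:
move_arm([
  [0,-4,-2,-8,8.5],
  [0,-9,-3,-16,8.5],
  [0,-14,-3,-24,8.5],
  [0.5,-19,-3,-32,8.5],
  [0.5,-24,-3,-40,8.5],
])

```text
t: 12.08
tool_pos: [0.5623, -0.0245, 0.2597]
tool_rot: [-2.881, -1.252, 0.001]
contact_force: [0.3, -0.7, -0.2]
opening: 0.0853
```

Run:
```python
from h import *
cmd(.545,.17,.26,-11)
```

```text
now [ 0.5623 -0.0245  0.2597] jaw -43.01 tilt 0.03 -> shift cm [ 13.04 -14.53  -0.03] twist -32.01 q6 0.57 t 12.075
```

Call:
move_arm([
  [3.2,-3.6,0,-8,8.5],
  [6.5,-7.2,0,-16,8.5],
  [9.8,-10.9,0,-24,8.5],
  [13,-14.5,0,-32,8.5],
  [13,-14.5,0,-32,8.5],
])

```text
t: 12.7
tool_pos: [0.5454, 0.1704, 0.2596]
tool_rot: [-2.423, -1.998, 0.001]
contact_force: [-0.3, -1.3, -0.2]
opening: 0.0852
```

Run:
```python
from h import *
cmd(.545,.17,.26,-11)
d=snap('wrist','w9')
```

```text
now [0.5454 0.1704 0.2596] jaw -10.99 tilt 0.07 -> shift cm [-0.05 -0.03 -0.04] twist 0.01 q6 0.36 t 12.7
```

View pics/w9.png

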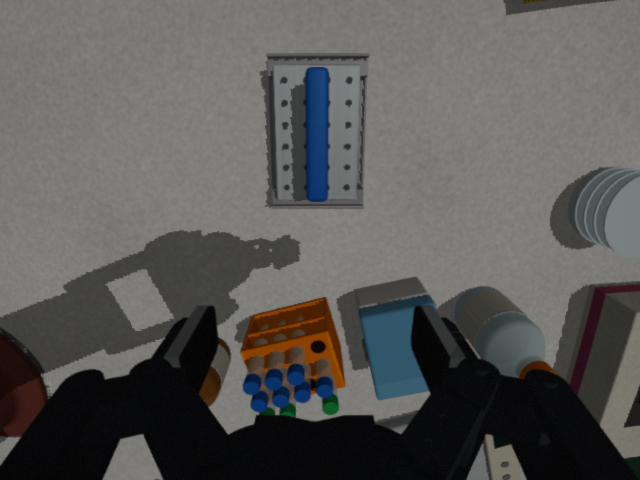

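```bash
cat >> h.py <<'E'
def blue(d,roi):
    h=cv2.cvtColor(d['image'],cv2.COLOR_RGB2HSV)
    return big((h[...,0]>105)&(h[...,0]<130)&(h[...,1]>140),roi)
E
python3 - <<'E'
from h import *
d=load('w9');c=blue(d,(280,50,350,215))
for z in(.093,.104):pc,_=rect(d,cv2.convexHull(c),z)
print(-d['R'].T@d['t'])
g=cv2.GaussianBlur(d['image'].max(2),(3,3),0)
# block outline corners by eye
P=onz(d,[(272,66),(360,66),(360,203),(273,206)],.052);print(P.round(4).tolist(),P.mean(0).round(4))
cv2.imwrite('pics/w9c.png',cv2.resize(d['image'][45:215,255:380,::-1],None,fx=3.5,fy=3.5))
cmd(.56,.2455,.15,-11)
E
```

```text
c 0.56 0.2407 size 0.1046 0.0186 yaw -10.91
 c 0.56 0.241 size 0.1006 0.0179 yaw -10.91
[0.56067319 0.25109895 0.38555158]
[[0.5328, 0.307, 0.052], [0.6092, 0.2922, 0.052], [0.5902, 0.1696, 0.052], [0.5054, 0.1829, 0.052]] [0.5594 0.2379 0.052 ]
now [0.5458 0.169  0.2596] jaw -11.14 tilt 0.07 -> shift cm [ 7.79 -0.08 10.96] twist -0.14 q6 0.36 t 12.75
```

View pics/w9c.png

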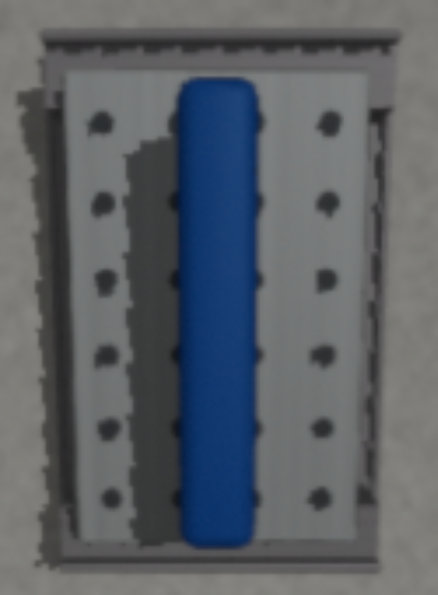

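Run:
```python
from h import *
cmd(.56,.241,.09,-10.9)
```

```text
now [0.5458 0.169  0.2596] jaw -11.14 tilt 0.07 -> shift cm [ 7.36  0.02 16.96] twist -0.24 q6 0.36 t 12.75
```

Call:
move_arm([
  [3.7,0,2,0,8.5],
  [7.3,0,4,-0.2,8.5],
  [7.3,0,8,-0.2,8.5],
  [7.3,0,10.5,-0.2,8.5],
  [7.3,0,10.5,-0.2,8.5],
])

```text
t: 13.38
tool_pos: [0.5592, 0.2379, 0.1521]
tool_rot: [-2.425, -1.994, 0.009]
contact_force: [0.1, 0.5, -0.0]
opening: 0.0848
```

Run:
```python
from h import *
cmd(.56,.241,.09,-10.9)
d=snap('wrist','w10')
```

```text
now [0.5592 0.2379 0.1521] jaw -11.16 tilt 0.36 -> shift cm [0.34 0.05 6.21] twist -0.26 q6 0.47 t 13.375
```

View pics/w10.png

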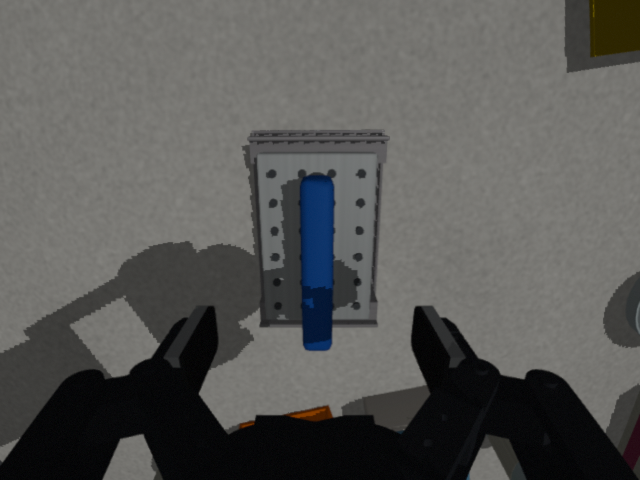

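Call:
move_arm([
  [0.1,0,3,0,8.5],
  [0.2,0,5.5,0,8.5],
  [0.2,0,6.2,-0.1,8.5],
  [0.2,0,6.2,-0.1,8.5],
])

```text
t: 13.92
tool_pos: [0.562, 0.2417, 0.0945]
tool_rot: [2.423, 1.999, 0.002]
contact_force: [-0.2, 0.3, -0.1]
opening: 0.0852
```

Run:
```python
from h import *
cmd(.56,.241,.09,-10.9)
d=snap('wrist','w11')
```

```text
now [0.562  0.2417 0.0945] jaw -10.96 tilt 0.09 -> shift cm [-0.11 -0.19  0.45] twist -0.06 q6 0.48 t 13.925
```

View pics/w11.png

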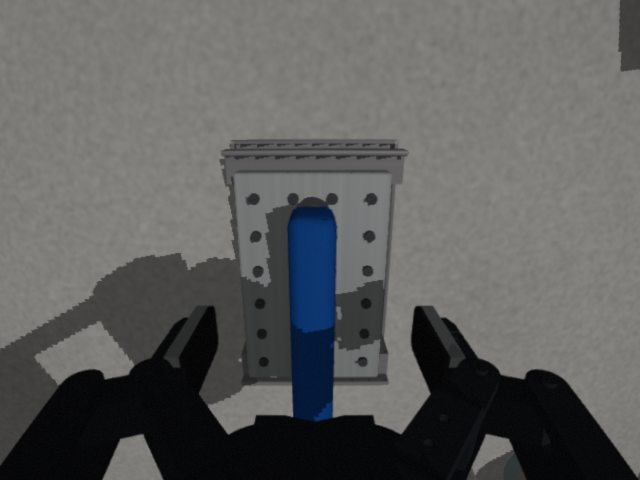

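Call:
move_arm([
  [-0.1,-0.2,0.4,-0.1,8.5],
  [-0.1,-0.2,0.4,-0.1,4],
  [-0.1,-0.2,0.4,-0.1,1],
  [-0.1,-0.2,0.4,-0.1,1],
  [-0.1,-0.2,0.4,-0.1,1],
], newtons=60)

```text
t: 14.6
tool_pos: [0.5596, 0.2414, 0.0897]
tool_rot: [2.42, 2.002, 0.001]
contact_force: [1.8, 0.2, 0.1]
opening: 0.0171
```

Call:
move_arm([
  [0,0,0,0,1],
  [0,0,0,0,1],
  [0,0,0,0,1],
  [0,0,0,0,1],
])

```text
t: 15.1
tool_pos: [0.5595, 0.2414, 0.0897]
tool_rot: [2.42, 2.002, 0.001]
contact_force: [2.5, -0.2, 3.0]
opening: 0.0169
```

Call:
move_arm([
  [0,0,-0.3,0,1],
  [0,0,-0.8,0,1],
  [0,0,-1.5,0,1],
  [0,0,-2.3,0,1],
  [0,0,-3,0,1],
])

```text
t: 15.72
tool_pos: [0.5593, 0.2414, 0.1201]
tool_rot: [2.421, 2.002, 0.001]
contact_force: [0.0, 0.5, -4.6]
opening: 0.0173
```

Call:
move_arm([
  [0,0,-1,0,1],
  [0,0,-2.2,0,1],
  [0,0,-3.2,0,1],
  [0,0,-4,0,1],
  [0,0,-4,0,1],
])

```text
t: 16.35
tool_pos: [0.5597, 0.2415, 0.1604]
tool_rot: [2.42, 2.002, 0.003]
contact_force: [0.1, -0.4, -4.3]
opening: 0.0169
```

Run:
```python
from h import *
o=sensors.get_obs();print(o['contact_force'],o['wrist_torque'],o['opening'])
d=snap('wrist','w12');d=snap('scene','s12')
cv2.imwrite('pics/s12c.png',cv2.resize(d['image'][130:430,270:600,::-1],None,fx=2,fy=2))
```

```text
[ 0.11289288 -0.40254762 -4.31951915] [ 0.01178337 -0.04767547 -0.01995177] 0.01688262831275243
```

View pics/w12.png

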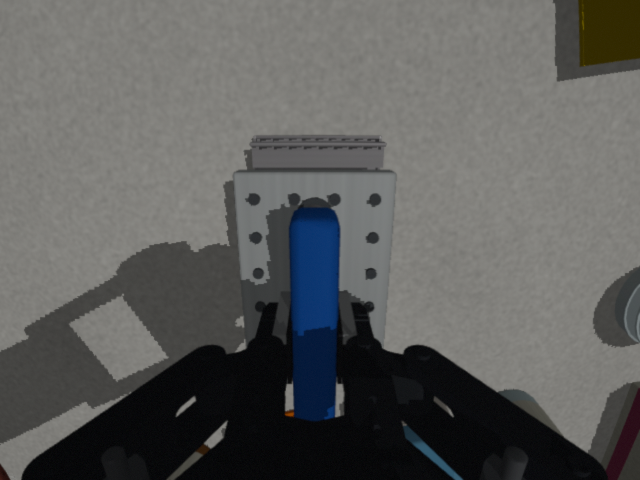

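View pics/s12c.png

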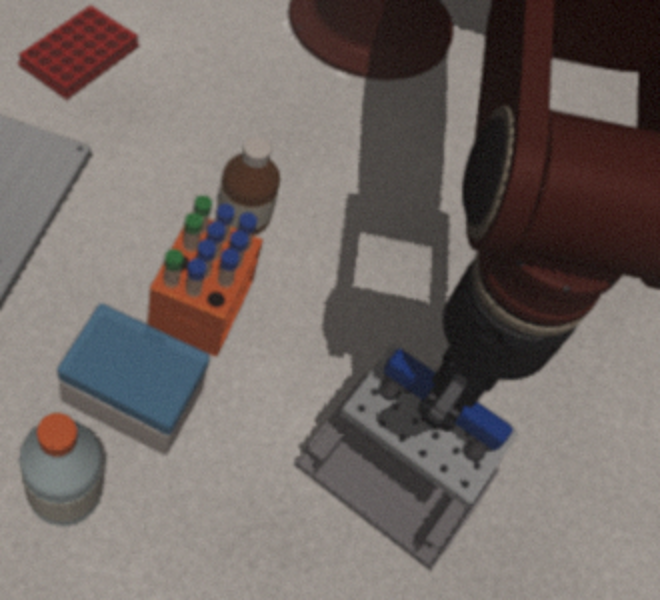

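Call:
move_arm([
  [0,0,-1.5,0,1],
  [0,0,-4.5,0,1],
  [0,0,-7.5,0,1],
  [0,0,-9.5,0,1],
  [0,0,-10.5,0,1],
])

```text
t: 17.08
tool_pos: [0.5595, 0.2415, 0.2661]
tool_rot: [2.42, 2.002, 0.003]
contact_force: [0.6, -0.5, -4.7]
opening: 0.017
```

Run:
```python
from h import *
cmd(.6257,-.2587,.265,6.85)
```

```text
now [0.5595 0.2415 0.2661] jaw -10.81 tilt 0.12 -> shift cm [-47.89  15.88   0.1 ] twist -17.66 q6 0.47 t 17.075
```

Call:
move_arm([
  [-1.4,0.5,0,-0.5,1],
  [-4.2,1.4,0,-1.5,1],
  [-7.4,2.4,0,-2.6,1],
  [-10.6,3.5,0,-3.8,1],
  [-14,4.6,0,-5,1],
])

```text
t: 17.7
tool_pos: [0.5772, 0.0932, 0.2622]
tool_rot: [-2.329, -2.105, 0.004]
contact_force: [-0.3, -0.2, -3.3]
opening: 0.0176
```

Run:
```python
from h import *
cmd(.6257,-.2587,.265,6.85)
```

```text
now [0.5772 0.0932 0.2622] jaw -5.78 tilt 0.19 -> shift cm [-34.52   8.37  -0.27] twist -12.63 q6 0.13 t 17.7
```

Call:
move_arm([
  [-3.4,0.8,0,-1.2,1],
  [-6.8,1.6,0,-2.4,1],
  [-10.2,2.4,0,-3.7,1],
  [-13.6,3.3,0,-5,1],
  [-17,4.1,0,-6.3,1],
])

```text
t: 18.32
tool_pos: [0.6005, -0.08, 0.2621]
tool_rot: [-2.21, -2.229, 0.003]
contact_force: [0.0, -0.0, -4.6]
opening: 0.0174
```

Run:
```python
from h import *
cmd(.6257,-.2587,.265,6.85)
```

```text
now [ 0.6005 -0.08    0.2621] jaw 0.51 tilt 0.19 -> shift cm [-17.89   2.36  -0.3 ] twist -6.34 q6 -0.26 t 18.325
```

Call:
move_arm([
  [-3.4,0.5,0,-1.2,1],
  [-6.8,0.9,0,-2.4,1],
  [-10,1.3,0,-3.6,1],
  [-12.8,1.7,0,-4.8,1],
  [-15,2,0,-5.6,1],
])

```text
t: 18.95
tool_pos: [0.6216, -0.2298, 0.2618]
tool_rot: [-2.099, -2.333, 0.002]
contact_force: [-0.3, 0.5, -4.0]
opening: 0.0172
```

Call:
move_arm([
  [-1.5,0.2,0,-0.5,1],
  [-2.2,0.3,0,-0.7,1],
  [-2.6,0.4,0,-0.7,1],
  [-2.6,0.4,0,-0.7,1],
  [-2.6,0.4,0,-0.7,1],
])

```text
t: 19.58
tool_pos: [0.6296, -0.2527, 0.2644]
tool_rot: [-2.085, -2.35, -0.0]
contact_force: [0.1, 0.5, -2.8]
opening: 0.0167
```

Run:
```python
from h import *
cmd(.6257,-.2587,.19,6.85)
d=snap('wrist','w13');d=snap('scene','s13')
cv2.imwrite('pics/s13c.png',cv2.resize(d['image'][130:430,100:430,::-1],None,fx=2,fy=2))
```

```text
now [ 0.6296 -0.2527  0.2644] jaw 6.83 tilt 0.01 -> shift cm [-0.55 -0.46  7.44] twist -0.02 q6 -0.61 t 19.575
```

View pics/w13.png

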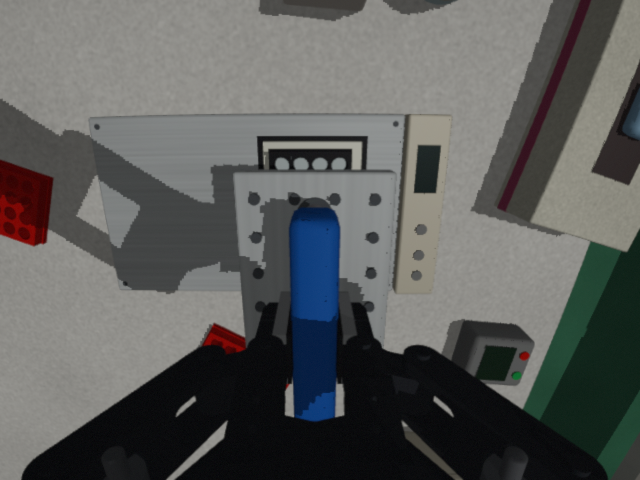

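View pics/s13c.png

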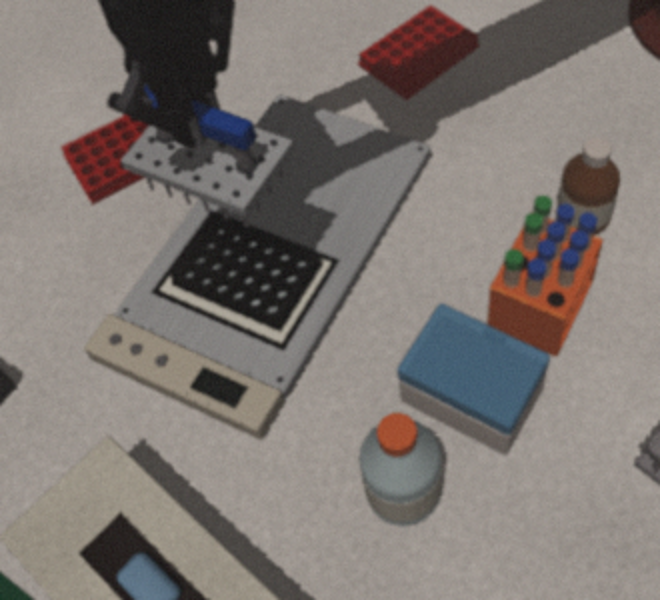

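Run:
```python
from h import *
d=load('w13');o=sensors.get_obs();R=Ro.from_rotvec(o['tool_rot']).as_matrix()
cv2.imwrite('pics/w13c.png',cv2.resize(d['image'][125:325,220:420,::-1],None,fx=3,fy=3))
p=[(234,171),(397,171),(254,199),(375,199),(256,237),(373,237),(259,273),(371,273)]
P=onz(d,p,.2644-.0377);L=(P-o['tool_pos'])@R
print((L*1e3).round(1).tolist())
```

```text
[[61.3, -38.4, 37.7], [61.4, 38.4, 37.7], [47.8, -29.6, 37.7], [47.9, 28.7, 37.7], [28.6, -29.6, 37.7], [28.6, 28.8, 37.7], [8.9, -29.1, 37.7], [9.0, 28.8, 37.7]]
```

View pics/w13c.png

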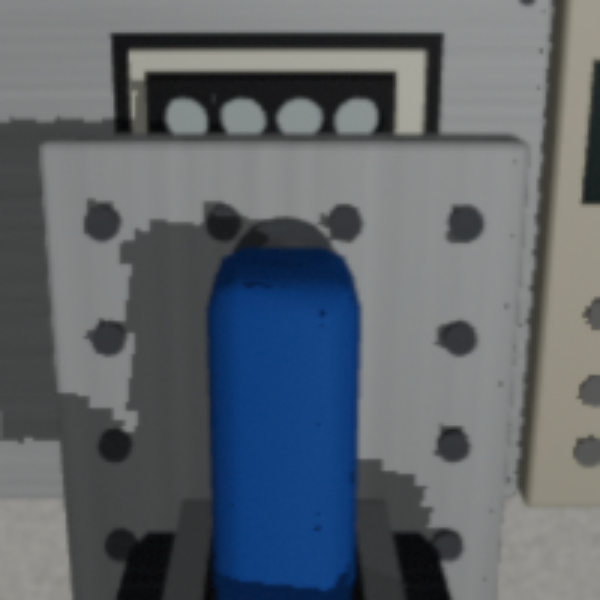

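Call:
move_arm([
  [-0.2,-0.2,2,0,1],
  [-0.4,-0.4,4.5,0,1],
  [-0.5,-0.5,7,0,1],
  [-0.5,-0.5,9,0,1],
  [-0.5,-0.5,10,0,1],
])

```text
t: 20.3
tool_pos: [0.6242, -0.2583, 0.1617]
tool_rot: [-2.084, -2.347, 0.001]
contact_force: [-0.2, -0.4, -4.6]
opening: 0.0172
```

Call:
move_arm([
  [0,0,0,0,1],
  [0,0,0,0,1],
])

```text
t: 20.55
tool_pos: [0.6259, -0.2592, 0.1657]
tool_rot: [2.085, 2.347, 0.001]
contact_force: [-0.1, -0.1, -4.4]
opening: 0.0169
```

Run:
```python
from h import *
cmd(.6257,-.2587,.136,6.85)
d=snap('wrist','w14')
cv2.imwrite('pics/w14c.png',cv2.resize(d['image'][80:330,180:450,::-1],None,fx=2.4,fy=2.4))
d=snap('scene','s14')
cv2.imwrite('pics/s14c.png',cv2.resize(d['image'][160:320,140:320,::-1],None,fx=3.7,fy=3.7))
```

```text
now [ 0.6259 -0.2592  0.1657] jaw 6.79 tilt 0.13 -> shift cm [ 0.06 -0.02  2.97] twist -0.06 q6 -0.62 t 20.55
```

View pics/w14c.png

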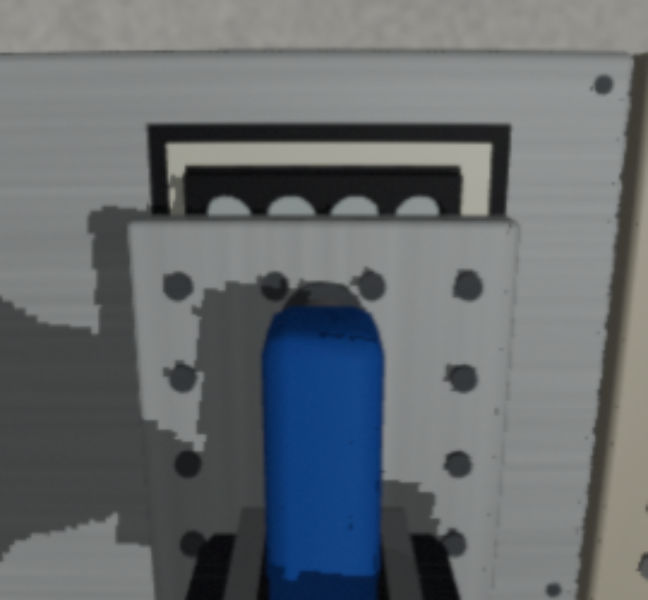

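View pics/s14c.png

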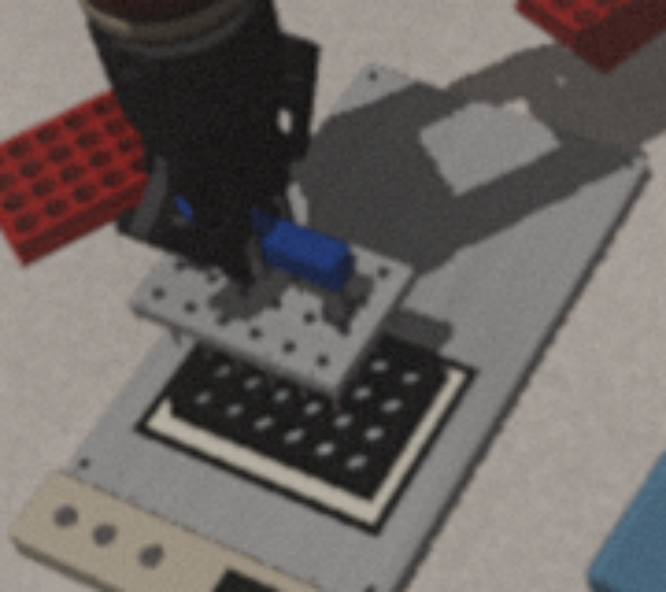

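Run:
```python
from h import *
d=load('w14');o=sensors.get_obs();R=Ro.from_rotvec(o['tool_rot']).as_matrix()
g=cv2.GaussianBlur(d['image'].max(2),(3,3),0)
m=(g<65).astype(np.uint8);c=big(m[:, :],(250,146,380,171)).reshape(-1,2);print(c.min(0),c.max(0))
def L(p,z):return (((onz(d,p,z)-o['tool_pos'])@R)*1e3).round(1).tolist()
for r in(154,160,166):
    row=g[r,245:385].astype(int); print(r,np.where(np.abs(np.diff(row))>15)[0]+245)
col=g[135:172,320].astype(int);print(col)
print(L([(c.min(0)[0],155),(c.max(0)[0],155),(315,150)],.042))
b=onz(d,[(234,172),(395,172),(254,199),(375,199)],.1657-.0377);print((((b-o['tool_pos'])@R)*1e3).round(1).tolist())
```

```text
[256 149] [371 170]
154 [248 249 255 256 370 371 372 373 382 383]
160 [248 249 250 252 253 255 256 370 371 372 373 382 383]
166 [249 250 255 256 257 265 266 267 281 282 283 284 290 291 292 308 309 310
 317 318 319 335 336 337 344 345 346 360 361 362 363 370 371 372 381 382
 383]
[ 27  27  33  61 112 151 164 165 165 165 165 164 154 119  69  33  19  18
  22  25  26  26  26  26  26  25  26  29  42  70 103 127 137 131 107  83
  82]
[[61.4, -41.9, 123.8], [61.5, 39.4, 123.9], [64.8, -0.2, 123.8]]
[[60.8, -38.5, 37.8], [60.9, 37.4, 37.9], [47.8, -29.7, 37.8], [47.9, 28.6, 37.9]]
```

Call:
move_arm([
  [0,0,0.6,0,1],
  [0.1,0,1.3,0,1],
  [0.1,-0.1,2,0,1],
  [0.1,-0.1,2.5,0,1],
  [0.1,-0.1,2.8,0,1],
])

```text
t: 21.28
tool_pos: [0.6239, -0.2579, 0.1356]
tool_rot: [-2.086, -2.348, 0.0]
contact_force: [0.8, 1.1, -4.5]
opening: 0.0173
```

Call:
move_arm([
  [0,0,0.1,0,1],
  [0,0,0.1,0,1],
  [0,0,0.1,0,1],
  [0,0,0.1,0,1],
])

```text
t: 21.78
tool_pos: [0.6242, -0.2581, 0.1356]
tool_rot: [2.086, 2.349, 0.0]
contact_force: [-0.1, 0.8, -3.2]
opening: 0.0172
```

Run:
```python
from h import *
cmd(.6257,-.2587,.136,6.85)
d=snap('wrist','w15')
cv2.imwrite('pics/w15c.png',cv2.resize(d['image'][80:330,180:450,::-1],None,fx=2.4,fy=2.4))
d=snap('scene','s15')
cv2.imwrite('pics/s15c.png',cv2.resize(d['image'][180:310,150:300,::-1],None,fx=4.5,fy=4.5,interpolation=cv2.INTER_CUBIC))
o=sensors.get_obs();print(o['dq'].round(3),o['contact_force'],o['wrist_torque'])
```

```text
now [ 0.6242 -0.2581  0.1356] jaw 6.78 tilt 0.03 -> shift cm [-0.08  0.14 -0.04] twist -0.07 q6 -0.62 t 21.775
[-0.001  0.001  0.001 -0.001 -0.     0.001] [ 0.2852656  -0.20042187 -4.07800679] [0.01525313 0.01730414 0.06490333]
```

View pics/w15c.png

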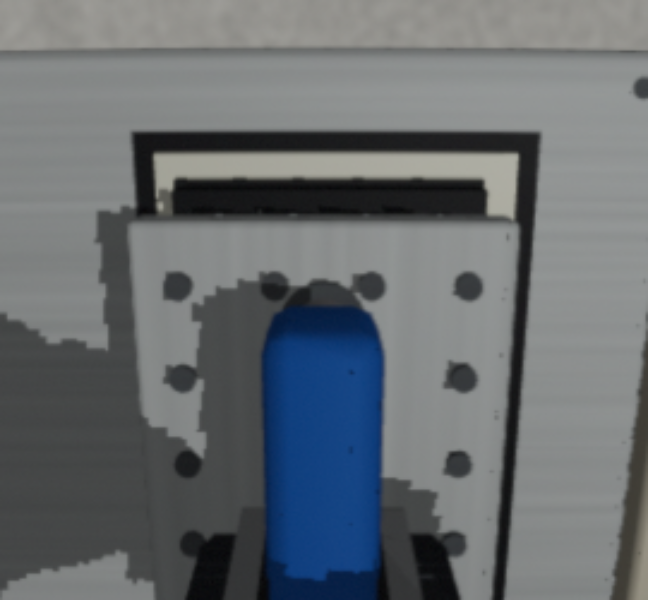

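View pics/s15c.png

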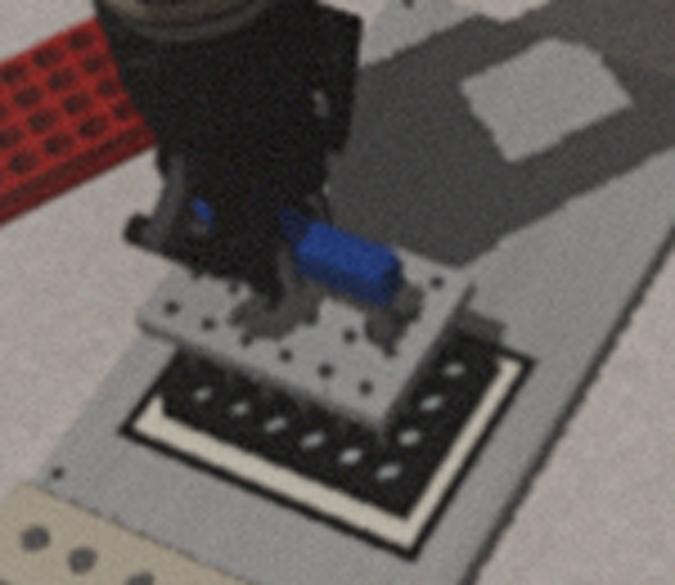

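Run:
```python
from h import *
d=load('w15');o=sensors.get_obs();R=Ro.from_rotvec(o['tool_rot']).as_matrix()
g=cv2.GaussianBlur(d['image'].max(2),(3,3),0)
for r in(160,164,167):
    row=g[r,235:395].astype(int); i=np.where((row[:-1]<70)!=(row[1:]<70))[0];x=i+(70-row[i])/(row[i+1]-row[i])+235
    print(r,x.round(1))
col=g[130:172,300].astype(int);print(col)
def L(p,z):return (((onz(d,p,z)-o['tool_pos'])@R)*1e3).round(1).tolist()
for z in(.042,.022):print(z,L([(252.3,164),(382,164),(300,154.5),(300,157)],z))
print(L([(254,199),(375,199),(256,237.5),(372.5,237.5)],o['tool_pos'][2]-.0377))
# scene: predicted tips vs wells
s=load('s15');a=np.radians(6.85);X=np.array([np.cos(a),np.sin(a)]);Y=np.array([-X[1],X[0]])
f=lambda c,z:[list(c+sx*28.95e-3*X+sy*48.25e-3*Y)+[z] for sx in(1,-1) for sy in(1,-1)]
print('pred wells',proj(s,f(np.array([.6257,-.2587]),.042)).round(1).tolist())
print('pred holes',proj(s,f(o['tool_pos'][:2],o['tool_pos'][2]-.0377)).round(1).tolist())
```

```text
160 [236.3 243.9 251.1 381.9]
164 [236.6 244.4 250.8 381.8]
167 [235.5 244.7 251.  381.6]
[141 141 139 128  96  54  31  27  27  27  26  30  54 100 142 162 166 166
 166 166 166 166 160 138  93  48  25  17  16  19  24  25  25  25  25  25
  23  20  29  51  67  81]
0.042 [[58.3, -39.4, 93.5], [58.4, 41.9, 93.5], [64.0, -9.4, 93.5], [62.5, -9.4, 93.5]]
0.022 [[56.1, -43.0, 113.5], [56.2, 45.8, 113.5], [62.4, -10.2, 113.5], [60.7, -10.3, 113.5]]
[[47.7, -29.6, 37.7], [47.8, 28.7, 37.7], [28.1, -29.6, 37.7], [28.2, 28.6, 37.7]]
pred wells [[234.8, 282.7], [193.4, 265.3], [249.5, 259.8], [208.9, 243.6]]
pred holes [[230.6, 266.9], [187.3, 249.1], [246.3, 243.3], [203.8, 226.9]]
```

Call:
move_arm([
  [-0.1,0.1,0,0,1],
  [-0.1,0.1,0,0,1],
  [-0.1,0.1,0,0,1],
  [-0.1,0.1,0,0,1],
  [-0.1,0.1,0,0,1],
])

```text
t: 22.5
tool_pos: [0.6252, -0.2589, 0.1353]
tool_rot: [2.086, 2.349, -0.0]
contact_force: [-0.1, 0.0, -4.6]
opening: 0.0172
```

Run:
```python
from h import *
cmd(.6257,-.2587,.136,6.85)
d=snap('wrist','w16');o=sensors.get_obs();R=Ro.from_rotvec(o['tool_rot']).as_matrix();print(o['opening'],o['contact_force'],np.abs(o['dq']).max())
g=cv2.GaussianBlur(d['image'].max(2),(3,3),0)
row=g[164,235:395].astype(int);i=np.where((row[:-1]<70)!=(row[1:]<70))[0];x=i+(70-row[i])/(row[i+1]-row[i])+235
col=g[150:160,300].astype(int);j=np.argmax(col<90);print(x,150+j)
def L(p,z):return (((onz(d,p,z)-o['tool_pos'])@R)*1e3).round(1).tolist()
print(L([(x[-2],164),(x[-1],164)],.042),L([(300,150+j)],.022))
s=snap('scene','s16');cv2.imwrite('pics/s16c.png',cv2.resize(s['image'][130:430,100:430,::-1],None,fx=2,fy=2))
```

```text
now [ 0.6252 -0.2589  0.1353] jaw 6.78 tilt 0.0 -> shift cm [ 0.01  0.05 -0.07] twist -0.07 q6 -0.62 t 22.5
0.01737380511131089 [ 0.0898537  -0.57248123 -3.6163369 ] 0.0020069776032942445
[235.325      242.95121951 249.33333333 380.55813953] 153
[[58.3, -41.3, 93.3], [58.4, 40.9, 93.3]] [[63.4, -10.3, 113.3]]
```

View pics/s16c.png

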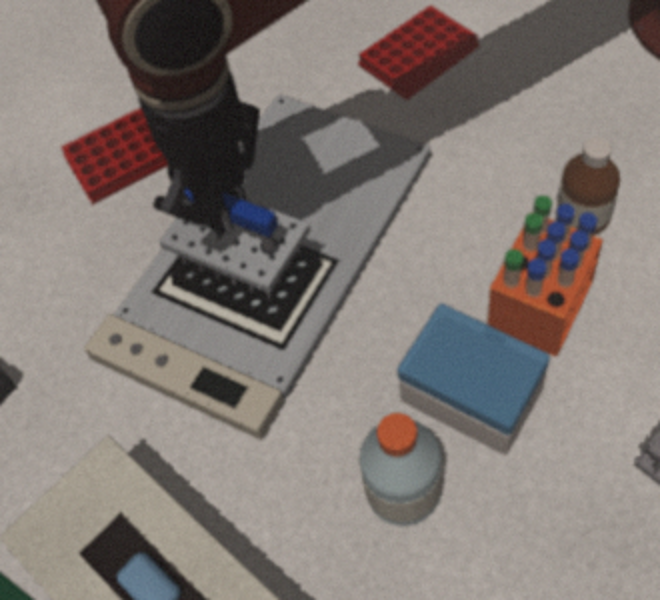

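The tool is centred on the plate to within about 0.5 mm, level and still, with the tips about 11 mm above it. The bottles, rack and box stand where they were, so I'm handing in.

```bash
python3 -c "
from h import *
print(order.finish_job())"
```

```text
the job is handed in; nothing more can be done
None
```

The job is handed in: the plate is on the lit window and the gripper is holding the pin tool level over it. It took about 22.5 s of the 72 s allowed, and no verdict came back.

**Plate:** I slid it flat with open fingertips, first sideways by about 18 mm, then about 165 mm forward onto the window. The wrist picture afterwards put it about 2 mm short of the window's centre along x and 1 mm off in y, with its yaw within 0.1°.

**Pin tool:** I gripped the handle at 60 N, lifted it straight up, and carried it over the row with its tips about 0.18 m above the bench. It now hovers over the plate.

**Last checks:**
- **Alignment:** against the plate's edges in the wrist view, the tool is centred to about 0.5 mm each way. The pin pattern sits within about 0.5 mm of the gripper's centre line.
- **Height and level:** the tips are about 11 mm above the plate, worked out from the gripper's height rather than seen directly. The gripper's tilt is under 0.1°.
- **Grip and contact:** the opening holds steady at 17 mm. The wrist reads only the tool's weight, about 4 N, and the joints are still.
- **Bystanders:** in the last scene picture the rack, bottles and box look unmoved. I did not measure their positions.

**Disagreements:**
- The plate's outline measured 2 to 4 mm smaller than its stated size in most views. I took this to be blur and edge effects, the same on both sides, so the centre should hold.
- One reading of the plate's near side seemed to be off by 1 to 3 mm. It agreed once I took the edge seen there to be the bottom edge.

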